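# Lift and re-seat the comparator's spindle

## Task

On the comparator that has the brass flange under its dial, lift the spindle well clear of the part and set it down again, so that the reading can be checked: with your fingertips lightly press down the red ball knob of its lifting lever, about three quarters of the way to its stop, then ease it back up slowly under your fingers so the spindle does not snap down. Then draw your hand a good hand's width clear of the knob. Only press the knob, do not grip it, and leave the dial, the other two comparators, all the parts under the spindles and everything else on the bench alone.

Things in the scene. Friction and masses are not known exactly. Their poses are not given: they have to be found in the camera images.
- comparator_a: Bench comparator with the brass flange under its spindle: the one to work. Black base 150 (x) by 100 (y) by 40 mm high, fixed; origin at the centre of its underside, x towards the column (the dial looks to -x), z up. Spindle at x = -30, y = 0 mm, its foot on the part, 70 mm up. Its place (one of three, shared with the others) and yaw differ from run to run.
- stand_a: Upper works of comparator_a, same origin and axes: column 25 mm thick at x = +45 mm, top 200 mm up; arm; dial 60 mm across, 24 mm deep, centred at x = -30, y = 0, 140 mm up (rim 170 mm up). The spindle's black cap reaches 189 mm up. Not to be touched.
- knob_a: Red ball knob, 18 mm in diameter, at the outer end of comparator_a's lifting lever, clear above; origin at the ball's centre: at rest x = -30, y = -68 mm, 182 mm up in comparator_a's frame. The lever, a steel strip 7 mm wide, hinges 52 mm inboard of the ball (y = -16 mm) about comparator_a's x. Pressed down, the ball lifts the spindle; it goes down 16 mm to its stop.
- lever_a (a joint): Lifting lever of comparator_a, rad: 0 at rest, spindle down on the part; grows as the knob is pressed down; 0.32 = hard stop. Each 0.1 rad lowers the knob 5.2 mm and lifts the spindle 1.6 mm. A spring pushes the knob up, 1.5 N at rest, 3.5 N at the stop; let go, the lever flies back at over 4 rad/s and the spindle snaps down.
- comparator_b: Comparator with the bright steel cap under its spindle, to be left alone. Built exactly as comparator_a.
- knob_b: Red ball knob of comparator_b's lifting lever, origin at the ball's centre. To be left alone.
- lever_b (a joint): Lifting lever of comparator_b, rad, as lever_a. To be left alone.
- comparator_c: Comparator with the dark square block under its spindle, to be left alone. Built exactly as comparator_a.
- knob_c: Red ball knob of comparator_c's lifting lever, origin at the ball's centre. To be left alone.
- lever_c (a joint): Lifting lever of comparator_c, rad, as lever_a. To be left alone.
- brass_flange: Loose brass flange lying on comparator_a's anvil under the spindle: disc 72 mm across and 10 mm thick with a hub 38 mm across, 25 mm high in all; origin at the centre of its underside, z up.
- steel_cap: Loose bright steel cap on comparator_b's anvil: stepped disc 66 and 48 mm across, 25 mm high; origin at the centre of its underside.
- dark_block: Loose dark steel block on comparator_c's anvil, 56 by 56 by 25 mm high; origin at the centre of its underside.
- plug_gauge: Loose double-ended plug gauge, 104 mm long, 20 mm thick, lying along its own x on the left of the bench; origin under its middle, on the bench.
- gauge_block: Loose steel gauge block, 35 by 9 by 30 mm high, standing on the bench; origin at the centre of its underside.
- setting_ring: Loose steel setting ring, 64 mm outside, 30 mm bore, 22 mm high, on the bench behind the comparators; origin at the centre of its underside.
- v_block: Loose dark steel V-block, 60 by 50 by 44 mm high, behind the comparators; origin at the centre of its underside.
- spirit_bottle: Loose white bottle, 48 mm across, 110 mm high, on the right of the bench; origin at the centre of its underside.
Things that resemble listed ones, but are neither listed nor needed, are in the scene too. Of the things like the brass_flange, leave any that is pink; of the rest the smaller one is meant. What is shaped like the comparator_a but green is not meant.

How it is judged:
On the way, in this order (a step that is already met when the one before it is completed fails the run):
1. the fingers hold the knob of the brass flange's comparator down past half of its travel (lever over 0.17 rad), so that its spindle stands about 3 mm clear (value of joint lever_a above 0.17 rad and contact force between the fingers and knob_a above 0.3 N), for 0.1 s.
2. the lever is back at rest (under 0.03 rad) (value of joint lever_a below 0.03 rad), for 0.1 s.
At the end, for the whole second after the job is handed in: All three levers are at rest (under 0.03 rad), the TCP is more than 80 mm from the pressed knob, the three gauged parts lie within 3 mm and the other loose things within 10 mm of where they started (value of joint each of lever_a, lever_b, lever_c below 0.03 rad and distance between the grasp point and knob_a above 0.08 m and distance of each of brass_flange, steel_cap, dark_block from where it was at the start of the episode below 0.003 m and distance of each of plug_gauge, gauge_block, setting_ring, v_block, spirit_bottle from where it was at the start of the episode below 0.01 m and linear speed of brass_flange below 0.02 m/s); the robot touches nothing.
It fails at once if the knob is forced (over 30 N) or taken between the fingers (TCP within 12 mm of its centre) (contact force between the fingers and knob_a above 30 N or distance between the grasp point and knob_a below 0.012 m).
It fails at once if the lever flies back and the spindle snaps down (over 3 rad/s, about 0.15 m/s at the knob) (velocity of joint lever_a below -3 rad/s).
It fails at once if the dial or column of the brass flange's comparator is knocked (over 3 N) (contact force between any of the fingers, the arm and stand_a above 3 N).
It fails at once if another comparator is touched (over 1 N) or its lever moved (contact force between any of the fingers, the arm and comparator_b above 1 N or contact force between any of the fingers, the arm and comparator_c above 1 N or value of joint any of lever_b, lever_c above 0.03 rad).
It fails at once if a part under a spindle is shifted or lifted more than 3 mm, or another loose thing more than 10 mm (distance of any of brass_flange, steel_cap, dark_block from where it was at the start of the episode above 0.003 m or distance of any of plug_gauge, gauge_block, setting_ring, v_block, spirit_bottle from where it was at the start of the episode above 0.01 m).
It also fails if it takes over 35 s, if anything falls off the work surface, if the arm or the gripper's body presses on something with over 40 N, if the wrist force passes 120 N, or if a joint passes its speed limit or range.

## Robot

A 6-joint arm with a two-finger parallel gripper is mounted at the origin on the work surface. World frame = base frame: x ahead of the robot, y to its left, z up, the work surface at z = 0. Lengths are in m, angles in rad, forces in N, time in s.
With the tool pointing down it reaches from about 0.35 to 0.975 m from the base axis. Payload 4.9 kg.
Tool frame: the origin (TCP) lies between the finger pads, 19 mm behind the fingertips; this is the grasp point; z points along the fingers, y is the line along which they close (so a half turn about z gives the same grasp; the last joint's range is limited). The gripper opens to 85 mm and grips with 20 to 120 N. Pads are 22 mm wide; open, the fingers measure 114 mm over their backs; the gripper's body (76 mm by 85 mm) begins 54 mm behind the grasp point. The pads swing forward as they close: fully open they stand 13 mm farther back than shut.
Start: joints at [-1.27, 0.053, 1.613, -0, 1.476, -0.119], TCP at [0.255, -0.571, 0.25] pointing down, gripper open.
Joint ranges: [-3.01, 3.01], [-1.01, 2.22], [0.06, 2.58], [-1.02, 4.17], [0.09, 2.62], [-3.14, 3.14]. Speed limits (rad/s): [2.57, 2.57, 3.14, 3.14, 3.14, 3.14].

## Interface

Orientations are given as a rotation vector (axis times angle).
In Python, from station import status, viewer, finish_job gives the robot as it stands.
- The arm moves only by the shell command python3 -m jog 'ROWS' [FORCE]. ROWS is JSON, a list of rows, each a list of 7 numbers: the turn, a rotation vector about the tool's x, y, z each as a share of 5 degrees, from -1 to 1, then the shift along the tool's x, y, z each as a share of 30 mm, from -1 to 1, then the opening, from -1 (shut) to 1 (fully open). A call has 1 to 5 rows; each row shifts and turns the commanded pose from where the row before left it, along the tool's axes as they then stand; what a row does not reach is not made up. A row lasts 1/8 s, in which the tool goes at most 62.5 mm and 10.7 degrees, less where a joint would pass 70% of its speed; a pose out of reach is approached as far as the arm can. A call with a number of a shift or a turn outside -1 to 1 is refused whole. A call with a gripper value outside its range is refused whole. The fingers move at their own pace and stop on an object; FORCE is the grip in N (left out, the last holds). Time passes only in rows, so rows that do not move let the fingers close. It gives the time, the measured TCP pose, the force, the opening and the grip force at its end, in the units of the state.
- status.get_obs(): the state, without advancing time (a new reading comes with each control period).
- viewer.get_image(name): name is "side" or "top"; returns a dict with "img" (480x640x3 uint8, red, green, blue), "fovy" (degrees; the focal length in pixels is half the picture's height over the tangent of half this angle, whatever the lens; pixels are square), "cx", "cy" (the principal point, pixels), "rvec" (rotation vector, rad) and "tvec" (3), from world to camera coordinates, as OpenCV has them. Camera axes: x right, y down, z forward; pixel columns grow to the right and rows downward; lengths in m; the calibration is good to about 2 mm. A picture is of the moment at which its call begins. There is no depth.
- finish_job(): hands the job in; it is judged then, once.
The state is a dict: "t": time; "q": joint angles; "dq": joint speeds; "effort": joint torques, N m; "tool_pos": TCP position; "tool_rot": TCP orientation; "contact_force": force on the tool from outside, world axes, zero at the start; "wrist_torque": the same for the moment, N m; "opening": finger opening in m; "grip_force": force on a finger pad.
Only numpy, scipy, OpenCV 4.12 (cv2) and the standard library are available. Lean on these libraries where they do the work, as an engineer would, in place of code of your own. Each camera call takes 0.05 s, during which the arm holds its last target. There are 200 camera calls.

## Working session

There is one attempt and no reset: what is moved stays moved. The work goes in short steps, Python scripts to look and compute and a shell command to move; the robot and the scene stay as the last step left them, time stands still between calls to the robot, and variables do not carry over. Pictures are saved under pics/ and viewed, at most 10 in all, crops included, and the job is handed in when it is done.

```bash
ls; mkdir -p pics; python3 - <<'E'
from station import status, viewer
import cv2,numpy as np,pickle
print(status.get_obs())
for n in("side","top"):
    d=viewer.get_image(n); pickle.dump(d,open(f"{n}.pkl","wb"))
    cv2.imwrite(f"pics/{n}0.png",d["img"][:,:,::-1]); print(n,d["fovy"],d["cx"],d["cy"],d["rvec"],d["tvec"])
E
```

```text
pics
{'t': 0.0, 'q': array([-1.27002368e+00,  5.32909947e-02,  1.61428014e+00,  9.30090417e-06,
        1.47598331e+00, -1.18988217e-01]), 'dq': array([ 0.00185657,  0.00063549,  0.00013777,  0.00013214,  0.00163624,
       -0.00082975]), 'effort': array([ 2.95186073e-04, -3.93679619e+01, -3.70179963e+01, -1.94142258e-04,
        6.88185770e-03, -1.76167509e-05]), 'tool_pos': array([ 0.2545515 , -0.57018404,  0.24881209]), 'tool_rot': array([-3.07074166e+00, -6.54120120e-01,  2.65058018e-04]), 'contact_force': array([-0.50969683, -0.05521278,  1.22645726]), 'wrist_torque': array([-0.00240366,  0.00983287, -0.00596116]), 'grip_force': 0.0, 'opening': 0.08569526903639249}
side 50.25979691734101 313.24409257078037 251.7355502842507 [ 0.57636949 -2.53156718  1.38696525] [0.47324111 0.23005391 1.19740441]
top 44.13357037623619 323.29355039064745 245.55272999094365 [ 2.10336993 -2.16746339  0.16172031] [0.03063244 0.56711437 1.60108994]
```

View pics/side0.png

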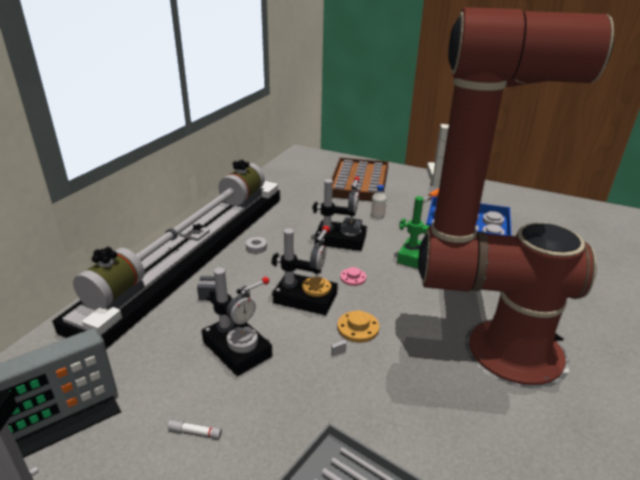

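View pics/top0.png

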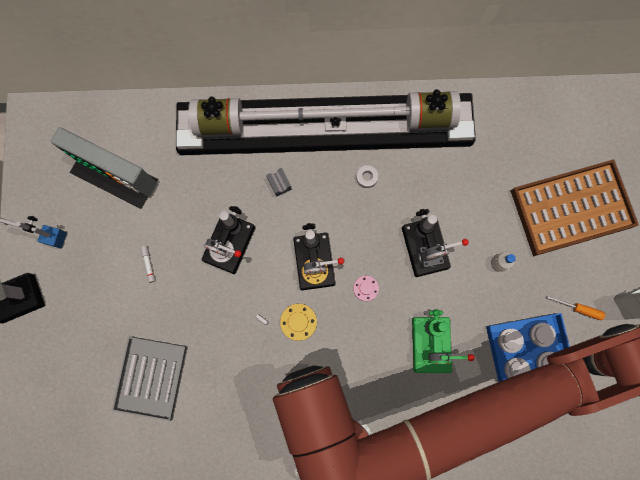

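The top view shows the brass flange on the middle comparator, with its knob near (341,261). In the side view that knob is near (326,229). The larger flange at (298,322) is lying loose on the bench, and the other comparators are well separated from this one.

```bash
cat > h.py <<'E'
import cv2,numpy as np,pickle
def cam(d):
    f=240/np.tan(np.radians(d["fovy"])/2); K=np.array([[f,0,d["cx"]],[0,f,d["cy"]],[0,0,1]])
    R=cv2.Rodrigues(np.array(d["rvec"]))[0]; return K,R,np.array(d["tvec"]).reshape(3)
def ray(d,uv):
    K,R,t=cam(d); return -R.T@t, R.T@np.linalg.inv(K)@np.array([*uv,1.])
def plane(d,uv,z):
    c,v=ray(d,uv); return c+v*(z-c[2])/v[2]
def proj(d,p):
    K,R,t=cam(d); x=K@(R@np.array(p)+t); return x[:2]/x[2]
def tri(d1,u1,d2,u2):
    P=[(lambda K,R,t:K@np.c_[R,t])(*cam(d)) for d in(d1,d2)]
    x=cv2.triangulatePoints(P[0],P[1],np.array(u1,float),np.array(u2,float)).ravel(); return x[:3]/x[3]
def reds(d,box):
    x0,y0,x1,y1=box; im=d["img"][y0:y1,x0:x1].astype(int)
    m=((im[...,0]>110)&(im[...,1]<0.4*im[...,0])&(im[...,2]<0.4*im[...,0])).astype(np.uint8)
    n,l,s,c=cv2.connectedComponentsWithStats(m); return [(s[i,4],c[i]+[x0,y0]) for i in range(1,n)]
E
python3 - <<'E'
from h import *
s=pickle.load(open("side.pkl","rb"));t=pickle.load(open("top.pkl","rb"))
rt=reds(t,(325,245,355,280)); rs=reds(s,(310,215,345,245)); print(rt,rs)
ut=max(rt,key=lambda a:a[0])[1]; us=max(rs,key=lambda a:a[0])[1]
k=tri(t,ut,s,us); print("knob",k,proj(t,k)-ut,proj(s,k)-us, plane(t,ut,.182))
# yellow flange hub: top at 65 mm, and base outline
im=t["img"][225:295,285:345].astype(int)
m=((im[...,0]>150)&(im[...,2]<0.6*im[...,0])&(im[...,1]>90)).astype(np.uint8)
ys,xs=np.nonzero(m);print("flange px",(xs.min()+xs.max())/2+285,(ys.min()+ys.max())/2+225)
print("flange",plane(t,((xs.min()+xs.max())/2+285,(ys.min()+ys.max())/2+225),.05))
dk=(t["img"][215:300,285:345].max(2)<45).astype(np.uint8)
print([plane(t,p+np.array([285,215]),.04).round(3) for p in cv2.boxPoints(cv2.minAreaRect(cv2.findNonZero(dk)))])
a=cv2.resize(t["img"][210:300,270:370],None,fx=5,fy=5,interpolation=2)
b=cv2.resize(s["img"][200:320,260:360],None,fx=4,fy=4,interpolation=2)
o=np.zeros((480,900,3),np.uint8);o[:450,:500]=a;o[:480,500:900]=b
cv2.imwrite("pics/z.png",cv2.resize(o,(800,427))[:,:,::-1])
E
```

```text
[(np.int32(32), array([340.5, 260.5]))] [(np.int32(21), array([325.66666667, 227.47619048]))]
knob [ 0.50550988 -0.02957945  0.18499917] [0.04352368 0.11405184] [-0.16090728 -0.02699171] [ 0.50620329 -0.02955025  0.182     ]
flange px 314.5 271.0
flange [0.49681061 0.03985725 0.05      ]
[array([0.627, 0.101, 0.04 ]), array([0.637, 0.004, 0.04 ]), array([ 0.457, -0.014,  0.04 ]), array([0.447, 0.082, 0.04 ])]
```

View pics/z.png

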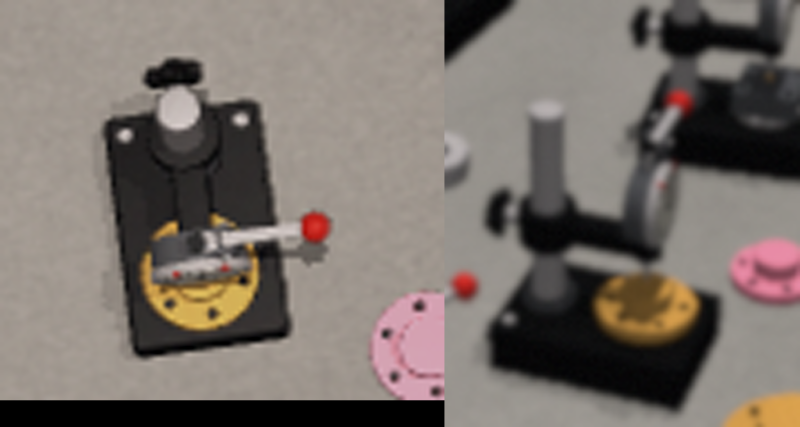

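The zoom confirms that the middle comparator is the right one, with the small flange on its anvil. Its lever points toward −y at a yaw of about 0.1 rad, and the knob is at about (0.506, −0.030, 0.183). I'll shut the fingers, rise, and then cross over.

```bash
cat > go.py <<'E'
import sys,numpy as np,cv2
from station import status
o=status.get_obs(); R=cv2.Rodrigues(o["tool_rot"])[0]; p=o["tool_pos"]
g=np.array([float(a) for a in sys.argv[1:4]])
print("t",o["t"],"pos",p.round(4),"axes",R.round(3).tolist(),"F",o["contact_force"].round(2),"open",round(o["opening"],4))
print("units of 30mm, tool axes:",(R.T@(g-p)/.03).round(3))
E
python3 -m jog '[[0,0,0,0,0,-1,-1],[0,0,0,0,0,-1,-1],[0,0,0,0,0,-1,-1],[0,0,0,0,0,0,-1]]' 20; python3 go.py 0.507 -0.035 0.33
```

```text
t: 0.6
tool_pos: [0.2551, -0.5716, 0.343]
tool_rot: [3.068, 0.654, 0.001]
contact_force: [0.2, -0.2, 0.1]
opening: 0.0122
grip_force: 0.0
t 0.6 pos [ 0.2551 -0.5716  0.343 ] axes [[0.913, 0.408, 0.002], [0.408, -0.913, -0.005], [-0.001, 0.005, -1.0]] F [ 0.19 -0.21  0.09] open 0.0122
units of 30mm, tool axes: [ 14.961 -12.913   0.356]
```

```bash
for i in 1; do python3 -m jog '[[0,0,0,0.75,-0.645,0,-1],[0,0,0,0.75,-0.645,0,-1],[0,0,0,0.75,-0.645,0,-1],[0,0,0,0.75,-0.645,0,-1],[0,0,0,0.75,-0.645,0,-1]]'; done; python3 go.py 0.507 -0.035 0.33
```

```text
t: 1.23
tool_pos: [0.318, -0.435, 0.3375]
tool_rot: [-3.069, -0.654, 0.001]
contact_force: [0.5, -0.4, 0.4]
opening: 0.0003
grip_force: 0.0
t 1.225 pos [ 0.318  -0.435   0.3375] axes [[0.913, 0.407, -0.002], [0.407, -0.913, 0.003], [-0.0, -0.003, -1.0]] F [ 0.49 -0.4   0.37] open 0.0003
units of 30mm, tool axes: [11.186 -9.61   0.279]
```

```bash
python3 -m jog '[[0,0,0,0.75,-0.645,0,-1],[0,0,0,0.75,-0.645,0,-1],[0,0,0,0.75,-0.645,0,-1],[0,0,0,0.75,-0.645,0,-1],[0,0,0,0.75,-0.645,0,-1]]' && python3 -m jog '[[0,0,0,0.75,-0.645,0,-1],[0,0,0,0.75,-0.645,0,-1],[0,0,0,0.75,-0.645,0,-1],[0,0,0,0.75,-0.645,0,-1],[0,0,0,0,0,0,-1]]'; python3 go.py 0.507 -0.035 0.33
```

```text
t: 1.85
tool_pos: [0.3812, -0.301, 0.3376]
tool_rot: [-3.07, -0.654, 0.003]
contact_force: [-0.0, -0.2, -0.2]
opening: -0.0001
grip_force: 0.0
t: 2.48
tool_pos: [0.4319, -0.1934, 0.3379]
tool_rot: [-3.07, -0.659, 0.003]
contact_force: [-1.0, 0.3, 0.9]
opening: 0.0003
grip_force: 0.0
t 2.475 pos [ 0.4319 -0.1934  0.3379] axes [[0.912, 0.41, -0.002], [0.41, -0.912, 0.002], [-0.002, -0.002, -1.0]] F [-0.96  0.26  0.93] open 0.0003
units of 30mm, tool axes: [ 4.449 -3.79   0.266]
```

```bash
python3 -m jog '[[0,0,0,0.9,-0.76,0,-1],[0,0,0,0.9,-0.76,0,-1],[0,0,0,0.9,-0.76,0,-1],[0,0,0,0.9,-0.76,0,-1],[0,0,0,0.85,-0.75,0,-1]]' && python3 -m jog '[[0,0,0,0,0,0.8,-1],[0,0,0,0,0,0.8,-1],[0,0,0,0,0,0.8,-1],[0,0,0,0,0,0.6,-1],[0,0,0,0,0,0,-1]]'; python3 go.py 0.507 -0.035 0.221
python3 - <<'E'
from h import *
from station import viewer
s=viewer.get_image("side");t=viewer.get_image("top")
k=[.506,-.0295,.183]
print(proj(s,k),reds(s,(305,215,345,245)),reds(t,(325,245,355,280)))
a=cv2.resize(t["img"][200:320,270:400],None,fx=4,fy=4,interpolation=2)
b=cv2.resize(s["img"][150:270,260:390],None,fx=4,fy=4,interpolation=2)
cv2.imwrite("pics/z2.png",cv2.resize(np.hstack([a,b]),(800,369))[:,:,::-1])
E
```

```text
t: 3.1
tool_pos: [0.5075, -0.0366, 0.3385]
tool_rot: [-3.073, -0.653, 0.003]
contact_force: [-0.4, 0.3, 0.3]
opening: -0.0001
grip_force: 0.0
t: 3.72
tool_pos: [0.5064, -0.037, 0.2475]
tool_rot: [-3.071, -0.653, 0.006]
contact_force: [0.5, -0.4, 0.8]
opening: 0.0
grip_force: 0.0
t 3.725 pos [ 0.5064 -0.037   0.2475] axes [[0.913, 0.407, -0.004], [0.407, -0.913, 0.001], [-0.004, -0.002, -1.0]] F [ 0.47 -0.4   0.75] open 0.0
units of 30mm, tool axes: [ 0.05  -0.05   0.884]
[325.2958911  228.10242576] [] []
```

View pics/z2.png

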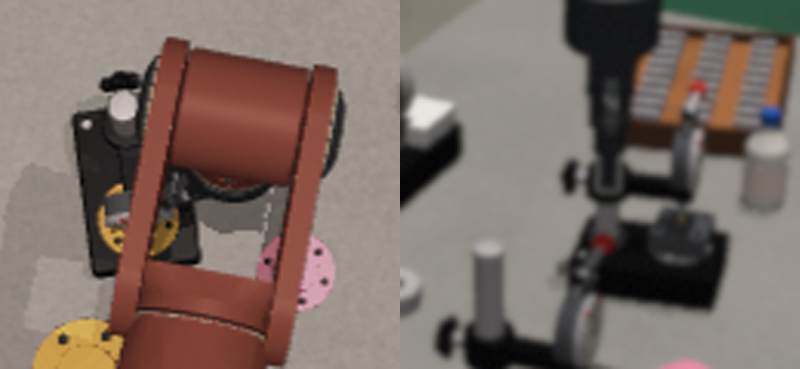

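The side view shows the closed fingertips about 45 mm above the knob and in line with it (crop: tips at (608,195), ball at (602,243)). I'll come down to just above contact, then press in small steps.

```bash
python3 -m jog '[[0,0,0,0,0,0.5,-1],[0,0,0,0,0,0.4,-1],[0,0,0,0,0,0.1,-1],[0,0,0,0,0,0,-1]]'; python3 -m jog '[[0,0,0,0,0,0.1,-1],[0,0,0,0,0,0.1,-1],[0,0,0,0,0,0.1,-1],[0,0,0,0,0,0,-1],[0,0,0,0,0,0,-1]]'; python3 go.py 0.507 -0.035 0.199
```

```text
t: 4.32
tool_pos: [0.5074, -0.0366, 0.2196]
tool_rot: [-3.072, -0.655, 0.001]
contact_force: [-0.3, 1.1, 0.1]
opening: 0.0001
grip_force: 0.0
t: 4.95
tool_pos: [0.5076, -0.0367, 0.2111]
tool_rot: [3.073, 0.655, 0.0]
contact_force: [0.3, -1.1, 0.1]
opening: -0.0002
grip_force: 0.0
t 4.95 pos [ 0.5076 -0.0367  0.2111] axes [[0.913, 0.408, 0.0], [0.408, -0.913, 0.0], [0.0, 0.0, -1.0]] F [ 0.27 -1.07  0.1 ] open -0.0002
units of 30mm, tool axes: [ 0.006 -0.059  0.402]
```

```bash
python3 -m jog '[[0,0,0,0,0,0.1,-1],[0,0,0,0,0,0.1,-1],[0,0,0,0,0,0.1,-1],[0,0,0,0,0,0.1,-1],[0,0,0,0,0,0,-1]]'; python3 -m jog '[[0,0,0,0,0,0,-1],[0,0,0,0,0,0,-1]]'
python3 - <<'E'
from h import *
from station import viewer,status
import time
F=[]
for i in range(8):
    s=viewer.get_image("side"); F.append(status.get_obs()["contact_force"])
print(np.mean(F,0),np.std(F,0),status.get_obs()["tool_pos"])
for dz in(0,.012): print(proj(s,[.506,-.0295,.183-dz]))
im=s["img"][220:240,310:345].astype(int);m=(im[...,0]>80)&(im[...,1]<.55*im[...,0]);y,x=np.nonzero(m);print(x.mean()+310,y.mean()+220,len(x))
b=cv2.resize(s["img"][180:260,280:380],None,fx=8,fy=7,interpolation=2)
cv2.imwrite("pics/z3.png",b[:,:,::-1])
E
```

```text
t: 5.58
tool_pos: [0.5078, -0.037, 0.199]
tool_rot: [3.072, 0.654, 0.001]
contact_force: [1.0, -2.8, 1.8]
opening: -0.0005
grip_force: 1.6
t: 5.82
tool_pos: [0.5078, -0.037, 0.1993]
tool_rot: [3.072, 0.654, 0.001]
contact_force: [0.9, -2.6, 2.0]
opening: -0.0001
grip_force: 1.7
[ 1.59834083 -3.84416012  2.50035695] [0.32194559 0.30595302 0.7524393 ] [ 0.50761076 -0.03676994  0.19909448]
[325.2958911  228.10242576]
[325.17232043 232.17532636]
325.70588235294116 231.7058823529412 17
```

View pics/z3.png

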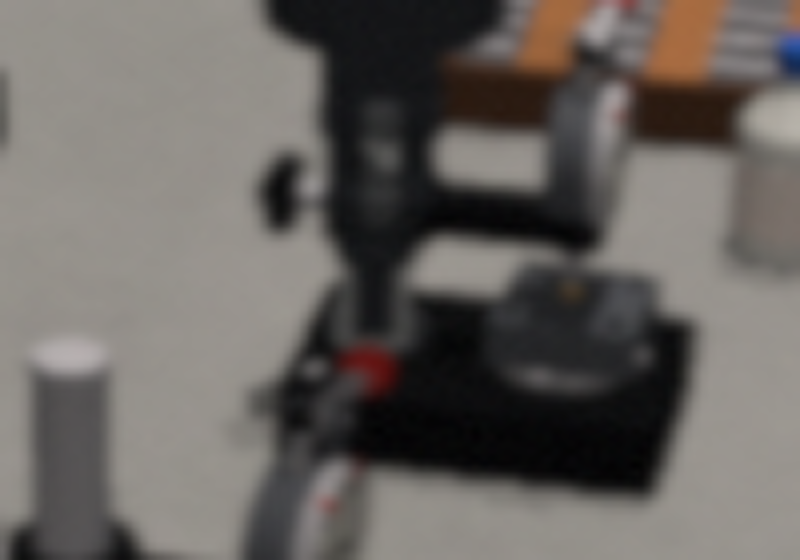

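The ball is about 12 mm lower, close to 0.24 rad, and the fingertips are still on top of it. Contact force is present, so I'll ease it back up slowly.

```bash
python3 -m jog '[[0,0,0,0,0,-0.08,-1],[0,0,0,0,0,-0.08,-1],[0,0,0,0,0,-0.08,-1],[0,0,0,0,0,-0.08,-1],[0,0,0,0,0,-0.08,-1]]'; python3 -m jog '[[0,0,0,0,0,-0.08,-1],[0,0,0,0,0,-0.08,-1],[0,0,0,0,0,-0.08,-1],[0,0,0,0,0,-0.08,-1],[0,0,0,0,0,-0.08,-1]]'
python3 - <<'E'
from h import *
from station import viewer
s=viewer.get_image("side")
im=s["img"][215:240,310:345].astype(int);m=(im[...,0]>80)&(im[...,1]<.55*im[...,0]);y,x=np.nonzero(m);print(x.mean()+310,y.mean()+215,len(x))
E
```

```text
t: 6.85
tool_pos: [0.5071, -0.0362, 0.2106]
tool_rot: [-3.071, -0.655, 0.002]
contact_force: [-0.5, 0.1, -0.1]
opening: 0.0
grip_force: 0.0
t: 7.48
tool_pos: [0.5075, -0.0367, 0.2232]
tool_rot: [-3.073, -0.655, 0.0]
contact_force: [-0.2, 0.3, 0.4]
opening: 0.0
grip_force: 0.0
325.9 227.9 20
```

The knob is back at its rest position (row 227.9). Next I'll go straight up, well clear.

```bash
python3 -m jog '[[0,0,0,0,0,-0.3,-1],[0,0,0,0,0,-0.8,-1],[0,0,0,0,0,-1,-1],[0,0,0,0,0,-1,-1],[0,0,0,0,0,-1,-1]]'; python3 -m jog '[[0,0,0,0,0,-0.5,-1],[0,0,0,0,0,0,-1],[0,0,0,0,0,0,-1],[0,0,0,0,0,0,-1]]'
python3 - <<'E'
from h import *
from station import viewer,finish_job,status
s=viewer.get_image("side"); r=reds(s,(310,215,345,245)); print(r,status.get_obs()["tool_pos"])
if r and abs(max(r,key=lambda a:a[0])[1][1]-227.5)<1: print(finish_job())
E
```

```text
t: 8.15
tool_pos: [0.5075, -0.0367, 0.3477]
tool_rot: [3.072, 0.654, 0.001]
contact_force: [-0.1, 0.0, 0.4]
opening: -0.0
grip_force: 0.0
t: 8.65
tool_pos: [0.5071, -0.0366, 0.3593]
tool_rot: [-3.071, -0.654, 0.004]
contact_force: [-0.5, -0.2, -0.8]
opening: 0.0001
grip_force: 0.0
[(np.int32(6), array([326. , 227.5]))] [ 0.50713935 -0.03664805  0.35949299]
the job is handed in; nothing more can be done
None
```

I pressed the knob on the brass-flange comparator down about 12 mm (about 0.24 rad, three quarters of its travel), eased it back to rest, raised the hand about 175 mm clear and handed the job in at about 8.7 s; no verdict came back.

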